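# Snap the cap onto the weighed spice jar and lift it by the cap

### The arm

A 6-joint arm with a two-finger parallel gripper is mounted at the origin on a cart in front of the work surface, level with it; the furniture and walls round the work are solid. World frame = base frame: x ahead of the robot, y to its left, z up, the work surface at z = 0. Lengths are in m, angles in degrees, forces in N, time in s.
With the tool pointing down it reaches from about 0.375 to 0.9 m from the base axis. Payload 3.1 kg.
Tool frame: the origin (TCP) lies at the very end of the fingers, on their centre line; the grasp point (between the pads) lies 19 mm behind it; z points along the fingers, y is the line along which they close (so a half turn about z gives the same grasp; the last joint's range is limited). The gripper opens to 87 mm and grips with 3 to 60 N. Pads are 19 mm wide; open, the fingers measure 117 mm over their backs; the gripper's body (75 mm by 190 mm) begins 51 mm behind the grasp point.
Start: joints at [-76.003, 30.224, 82.088, -0, 67.689, -10.227], TCP at [0.256, -0.57, 0.223] pointing down, gripper open.
Joint ranges: [-176.69, 176.69], [-43.24, 126.21], [12.49, 139.97], [-82, 262], [0, 151.66], [-163.58, 163.58]. Speed limits (degrees/s): [159.86, 159.86, 180, 180, 180, 180].

### API

Orientations are given as a 3x3 rotation matrix whose columns are the frame's x, y, z axes.
In Python, from rig import bot gives the robot as it stands.
- The arm moves only by the tool move_arm, never from a script. Its argument "increments" is a list of rows, each an object with "xyz": the shift along the tool's x, y, z in mm, a list of three; "roll": the turn about the tool's z in rad; "grip": the opening in per cent of the stroke, from 0 (shut) to 100 (fully open). A call has 1 to 5 rows; each row shifts and turns the commanded pose from where the row before left it, along the tool's axes as they then stand; what a row does not reach is not made up. A row lasts 1/12 s, in which the tool goes at most 41.7 mm and 7.16 degrees, less where a joint would pass 70% of its speed; a pose out of reach is approached as far as the arm can. A call is refused whole if a number of a shift passes 41.7 or a number of a turn 0.125, either way. A call with a gripper value outside its range is refused whole. The fingers move at their own pace and stop on an object; the grip force is fixed at half the most. Time passes only in rows, so rows that do not move let the fingers close. It gives the time, the measured TCP pose, the force, the opening and the grip force at its end, in the units of the state.
- bot.read_state(): the state, without advancing time (a new reading comes with each control period).
- bot.capture(name): name is "scene" or "top" or "wrist"; returns (picture, depth): 480x640x3 uint8, red, green, blue; 480x640 float32, m along the optical axis (not along the pixel's ray), 0 where there is no reading.
- bot.camera_model(name): a dict with "intrinsics" (3x3 intrinsics, pixels), "D" ([k1, k2, p1, p2, k3] as OpenCV has them; the pictures are not rectified), "rvec" (rotation vector, rad) and "tvec" (3), from world to camera coordinates, as OpenCV has them; the wrist camera has in their place "tool_from_camera" (4x4, takes a point from camera to tool coordinates, whose origin is the TCP and whose axes are the flange's). Camera axes: x right, y down, z forward; pixel columns grow to the right and rows downward; lengths in m; the calibration is good to about 2 mm. A picture is of the moment at which its call begins: read the wrist's pose just before it. camera_model takes no time and is no camera call.
- bot.hand_in(): hands the job in; it is judged then, once.
Trained networks look in the newest picture that a camera, given by its name, has taken for a name from the list of things; names that differ only in an ending like _2 or _b are one class to them, and where a whole thing is asked for, a point or a joint stands for the part that bears it (a point fixed in the world has none). Each returns a list of dicts, best first, with "conf" (0 to 1); they miss things now and then, are a little off and sometimes report something else, mostly with a low value. They report only what shows in the picture. A call takes as long as a camera call. They do not tell look-alikes from the thing itself.
- bot.spot_in(label, camera): "at" ([x, y, z] in m, in the coordinates of the camera as it stood for that picture, good to about 4 mm: the middle of the surface that is visible of it).
- bot.trace(label, camera): "mask" (480x640 bool, what is visible of it).
The state is a dict: "time_s": time; "joint_positions": joint angles; "qvel": joint speeds; "tau": joint torques, N m; "position": TCP position; "tcp_rot": TCP orientation; "force": force on the tool from outside, world axes, zero at the start; "moment": the same for the moment, N m; "opening": opening from 0.0 (shut) to 1.0 (fully open); "grasp_force": force on a finger pad.
Only numpy, scipy, OpenCV 4.12 (cv2) and the standard library are available. Lean on these libraries where they do the work, as an engineer would, in place of code of your own. Each camera call takes 0.05 s, during which the arm holds its last target. There are 200 camera calls.

### The job

The open spice jar has just been weighed: take it off the kitchen scale, because the scale must not be pressed on, and stand it upright on the chopping board, letting go of it. Then pick up the red snap cap, press it down onto the jar's neck until it clicks over the bead, and go on pressing firmly for a moment after the force drops, so that its rim is fully home on the jar's shoulder. To prove that it has locked, lift the jar by the cap alone about 10 cm above the board and finish while holding it hanging there upright and still; do not tip the jar at any time or disturb the other things.

Things in the scene. Friction and masses are not known exactly. Their poses are not given: they have to be found in the camera images.
- spice_jar: white glazed round spice jar with a pale green band, open, about 0.2 kg: 48 mm in diameter, 68 mm high to its flat shoulder, then a white sifter neck (top at 83 mm) with a ring bead for the cap. Starts upright on the scale's pan. Origin: centre of its underside; z up along its axis. Grip it round the body from above, fingertips about 30 mm above its foot
- jar_shoulder (a point): centre of the jar's shoulder plane, 68 mm above its underside, on its axis. The neck rises from it; the neck's bead is 28 mm across, 8 mm above this point. The cap is home when its rim lies on the shoulder
- cap: round red snap cap, 46 mm in diameter, 30 mm high, ribbed, 0.04 kg, standing on the board, open end down, closed top up. Origin: centre of its rim (open end); z up along its axis. Cavity 16.5 mm deep with four sprung catches. Its side is rigid: grip it round the sides from above, and keep that grip (40 N or so) through press and lift. Any turn about its axis will do
- cap_rim (a point): centre of the cap's rim, at its origin. Over the neck, catches touch about 8 mm above home; resistance peaks at about 8 to 13 N some 4.5 mm above home, then clicks, drops, and the cap runs down till this point meets jar_shoulder. Then keep a steady 15 N or so on it for half a second (not much over 25 N). The catches centre it from up to 2 mm off; pulling it off takes over 10 N
- board: brown wooden chopping board, 230 x 340 x 21 mm, does not move when pushed. Origin: centre of its underside, so its top is 21 mm above it; its own x axis runs along the 230 mm side, its y axis along the 340 mm side
- scale: flat black digital kitchen scale, 196 x 140 mm, with a square steel pan of 132 mm whose top is 24 mm above the worktop; does not move. Origin: centre of its underside; its x axis points from the display to the pan, the pan's centre lies 22 mm along it
- closed_jar: shop spice jar with a dark lid, 41 mm in diameter, 105 mm high, a bystander; origin at the centre of its underside
- mug: white mug with a leaf pattern, 82 mm in diameter and 91 mm high, a bystander; origin at the centre of its underside
Things that resemble listed ones, but are neither listed nor needed, are in the scene too. Several things have the shape of the spice_jar; the one meant has the colours described above.

How it is judged (in metres and radians):
On the way, in this order (a step that is already met when the one before it is completed fails the run):
1. the open jar stands upright on the chopping board and has been let go (contact force between spice_jar and board above 0.5 N and contact force between spice_jar and the fingers below 0.1 N and angle between spice_jar's own z axis and vertical below 0.1 rad and linear speed of spice_jar below 0.02 m/s), for 0.2 s.
2. the cap is fully home on the jar's shoulder and is still being pressed down firmly: the jar bears on the board with more than 8 N for 0.3 s (distance between cap_rim and jar_shoulder below 0.003 m and angle between the z axis of cap and the z axis of spice_jar, either way round below 0.08 rad and contact force between spice_jar and board above 8 N), for 0.3 s.
At the end, for the whole second after the job is handed in: The gripper holds the cap, and the jar hangs upright (within 0.2 rad) and still from the cap alone, its foot 50 to 200 mm above the board's top; the cap is fully home on it (rim centre within 3 mm of the shoulder's centre, axes within 0.08 rad) and no finger touches the jar (distance between cap_rim and jar_shoulder below 0.003 m and angle between the z axis of cap and the z axis of spice_jar, either way round below 0.08 rad and z of spice_jar in the frame of board between 0.071 and 0.221 m and angle between spice_jar's own z axis and vertical below 0.2 rad and contact force between cap and the fingers above 1 N and contact force between spice_jar and the fingers below 0.3 N and linear speed of spice_jar below 0.03 m/s and angular speed of spice_jar below 0.5 rad/s); the arm keeps its last pose, push and grip.
It fails at once if the scale is pressed on: more than 12 N between the jar and the scale (contact force between spice_jar and scale above 12 N).
It fails at once if the jar is tipped by more than 0.5 rad (angle between spice_jar's own z axis and vertical above 0.5 rad).
It fails at once if a bystander is moved by more than 3 cm (distance of any of closed_jar, mug from where it was at the start of the episode above 0.03 m).
It also fails if it takes over 54 s, if anything falls off the work surface, if the arm or the gripper's body presses on something with over 40 N, if the wrist force passes 120 N, or if a joint passes its speed limit or range.

## Working session

There is one attempt and no reset: what is moved stays moved. The work goes in short steps, Python scripts to look and compute and a tool call to move; the robot and the scene stay as the last step left them, time stands still between calls to the robot, and variables do not carry over. Pictures are saved under pics/ and viewed, at most 10 in all, crops included, and the job is handed in when it is done.

Besides the shell and the picture viewer there is one more tool, called as a command line: name --argument value ..., lists and objects as JSON in quotes. move_arm: Moves the arm, as the interface text tells. Its arguments: {"type":"object","properties":{"increments":{"type":"array"}},"required":["increments"]}

```bash
ls; mkdir -p pics
cat > h.py <<'E'
import numpy as np, cv2
from rig import bot
def pose(cam):
    m=bot.camera_model(cam)
    if cam=="wrist":
        s=bot.read_state();T=np.eye(4);T[:3,:3]=np.array(s["tcp_rot"]);T[:3,3]=s["position"]
        return m,T@np.array(m["tool_from_camera"])
    R=cv2.Rodrigues(np.array(m["rvec"],float))[0];T=np.eye(4);T[:3,:3]=R.T;T[:3,3]=-R.T@np.array(m["tvec"],float).ravel()
    return m,T
def cloud(cam,depth,m,T):
    K=np.array(m["intrinsics"],float);D=np.array(m["D"],float).ravel()
    v,u=np.mgrid[:480,:640]
    p=cv2.undistortPoints(np.stack([u,v],-1).reshape(-1,1,2).astype(float),K,D).reshape(480,640,2)
    P=np.dstack([p*depth[...,None],depth])
    return P@T[:3,:3].T+T[:3,3]
def save(img,n): cv2.imwrite("pics/"+n,img[...,::-1])
def shot(cam):
    m,T=pose(cam);i,d=bot.capture(cam);return i,cloud(cam,d,m,T),d,T
E
python3 - <<'E'
from h import *
for c in("top","scene"):
    i,P,d,T=shot(c);save(i,c+"0.png")
    print(c,T.round(3).tolist())
    for l in("spice_jar","cap","board","scale","closed_jar","mug"):
        for r in bot.trace(l,c):
            M=r["mask"]&(d>0);Q=P[M]
            if len(Q)==0: continue
            z=np.percentile(Q[:,2],98);t=Q[Q[:,2]>z-.01]
            v,u=np.nonzero(r["mask"])
            print(l,round(r["conf"],2),"px",int(u.mean()),int(v.mean()),"ztop",z.round(3),"topmed",np.median(t,0).round(3),"mid",((t.max(0)+t.min(0))/2).round(3),"col",i[M].mean(0).astype(int))
            if l in("board","scale"): print(cv2.minAreaRect((Q[:,:2]*1000).astype(np.float32)))
E
```

```text
pics
top [[0.018, -0.982, 0.189, 0.351], [-1.0, -0.02, -0.01, 0.227], [0.013, -0.189, -0.982, 0.938], [0.0, 0.0, 0.0, 1.0]]
spice_jar 0.72 px 395 234 ztop 0.109 topmed [0.529 0.076 0.106] mid [0.53  0.076 0.105] col [191 192 182]
spice_jar 0.69 px 263 331 ztop 0.085 topmed [0.34  0.328 0.081] mid [0.34  0.329 0.081] col [162 113 183]
spice_jar 0.57 px 219 328 ztop 0.085 topmed [0.342 0.412 0.081] mid [0.342 0.413 0.081] col [155 105 176]
cap 0.58 px 286 232 ztop 0.055 topmed [0.533 0.29  0.052] mid [0.533 0.29  0.052] col [228  30  11]
scale 0.9 px 385 246 ztop 0.027 topmed [0.521 0.097 0.024] mid [0.521 0.086 0.056] col [147 145 141]
((522.1950073242188, 84.93994140625), (199.43722534179688, 144.2175750732422), 7.470770359039307)
closed_jar 0.58 px 364 162 ztop 0.108 topmed [0.675 0.137 0.105] mid [0.676 0.136 0.104] col [86 59 49]
mug 0.82 px 416 159 ztop 0.092 topmed [0.685 0.032 0.089] mid [0.688 0.026 0.088] col [135 132 122]
scene [[-0.562, -0.461, 0.687, -0.119], [-0.827, 0.31, -0.468, 0.661], [0.003, -0.831, -0.556, 0.593], [0.0, 0.0, 0.0, 1.0]]
spice_jar 0.91 px 365 223 ztop
[... 299 characters left out ...]
 285 262 ztop 0.052 topmed [0.528 0.293 0.05 ] mid [0.532 0.291 0.048] col [180  48  43]
board 0.84 px 266 286 ztop 0.022 topmed [0.501 0.359 0.02 ] mid [0.499 0.332 0.046] col [159 110  71]
((507.95733642578125, 331.8336181640625), (340.57452392578125, 319.41961669921875), 87.54907989501953)
scale 0.61 px 365 248 ztop 0.025 topmed [0.494 0.104 0.023] mid [0.514 0.09  0.021] col [130 132 133]
((514.2423706054688, 89.47438049316406), (189.00148010253906, 138.33416748046875), 5.912108421325684)
closed_jar 0.79 px 308 207 ztop 0.106 topmed [0.669 0.141 0.105] mid [0.673 0.138 0.102] col [93 85 80]
mug 0.78 px 340 196 ztop 0.09 topmed [0.684 0.037 0.086] mid [0.686 0.03  0.086] col [159 160 153]
```

View pics/top0.png

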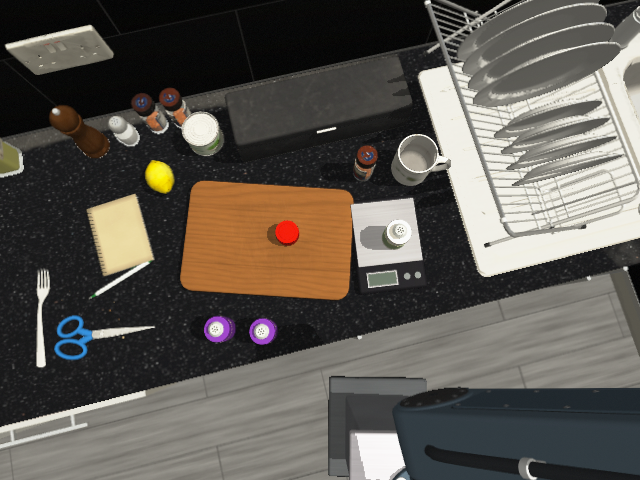

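View pics/scene0.png

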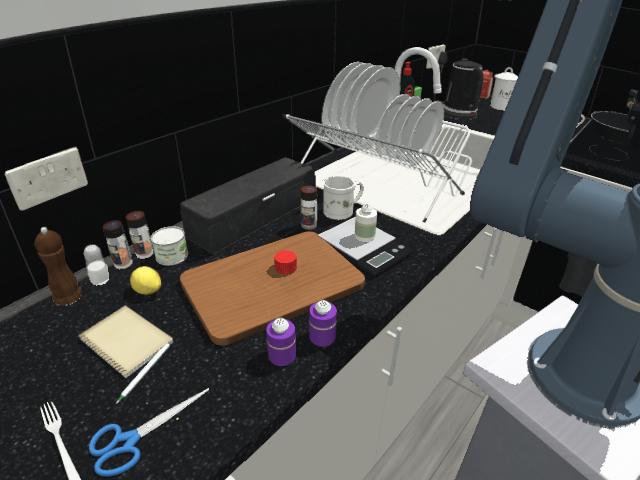

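Run:
```python
from h import *
s=bot.read_state();print({k:np.round(v,3).tolist() for k,v in s.items()})
i,P,d,T=shot("top")
hs=cv2.cvtColor(i,cv2.COLOR_RGB2HSV)
# things tall on/near board
M=(P[...,2]>.03)&(P[...,2]<.3)&(P[...,1]>-.15)&(d>0)&(P[...,0]>.2)&(P[...,0]<.85)
n,L,st,c=cv2.connectedComponentsWithStats(M.astype(np.uint8))
for k in range(1,n):
    if st[k,4]>60:
        Q=P[L==k];print(c[k].astype(int),st[k,4],Q.min(0).round(3),Q.max(0).round(3),i[L==k].mean(0).astype(int))
B=(abs(P[...,2]-.021)<.006)&(P[...,1]>.15)&(d>0)
Q=P[B];print("board",np.percentile(Q,[1,99],axis=0).round(3),cv2.minAreaRect((Q[:,:2]*1000).astype(np.float32)))
```

```text
{'time_s': 0.7, 'joint_positions': [-76.002, 30.223, 82.09, 0.001, 67.689, -10.228], 'qvel': [-0.055, -0.017, -0.111, 0.023, -0.043, 0.003], 'tau': [-0.001, -43.987, -17.695, 0.063, 0.051, -0.0], 'position': [0.256, -0.57, 0.223], 'tcp_rot': [[0.912, 0.41, 0.0], [0.41, -0.912, 0.0], [0.0, -0.0, -1.0]], 'force': [-0.343, -1.645, 0.04], 'moment': [0.028, 0.019, -0.022], 'grasp_force': 0.0, 'opening': 1.0}
[95 74] 20165 [0.697 0.437 0.03 ] [0.85  0.901 0.3  ] [50 46 40]
[505  98] 9126 [ 0.503 -0.15   0.092] [0.85  0.013 0.3  ] [127 126 119]
[314 109] 11003 [0.691 0.043 0.03 ] [0.85  0.418 0.104] [59 57 54]
[121 128] 504 [0.722 0.615 0.03 ] [0.759 0.652 0.092] [172 170 161]
[419 157] 1301 [ 0.647 -0.036  0.03 ] [0.729 0.076 0.094] [133 130 122]
[  6 155] 394 [0.655 0.857 0.03 ] [0.71  0.888 0.079] [121 117  72]
[365 160] 586 [0.655 0.117 0.031] [0.698 0.157 0.11 ] [92 61 50]
[158 176] 705 [0.613 0.53  0.03 ] [0.683 0.584 0.059] [221 204  21]
[286 232] 464 [0.51  0.267 0.031] [0.556 0.313 0.056] [229  29  11]
[396 234] 656 [0.506 0.051 0.031] [0.552 0.1   0.111] [194 194 185]
[218 328] 620 [0.318 0.389 0.031] [0.367 0.436 0.087] [162 110 183]
[262 331] 580 [0.316 0.304 0.031] [0.363 0.353 0.088] [165 113 186]
[423 404] 892 [ 0.2   -0.008  0.229] [0.273 0.12  0.3  ] [35 38 40]
board [[0.41  0.157 0.016]
 [0.908 0.859 0.026]] ((575.0950927734375, 464.02911376953125), (557.4441528320312, 795.9480590820312), 15.098127365112305)
```

The white jar with the green band stands on the scale (top px 397,233), the red cap is on the board (287,232), and two purple look-alikes are at (219,329) and (263,331). The dish rack fills the right side, so I'll travel at small x and then move in.

move_arm --increments '[{"xyz":[19.5,-25.8,0],"roll":0,"grip":100},{"xyz":[19.5,-25.8,0],"roll":0,"grip":100},{"xyz":[19.5,-25.8,0],"roll":0,"grip":100},{"xyz":[19.5,-25.8,0],"roll":0,"grip":100},{"xyz":[19.5,-25.8,0],"roll":0,"grip":100}]'

```text
time_s: 1.17
position: [0.2925, -0.4109, 0.2226]
tcp_rot: [[0.912, 0.41, 0.0], [0.41, -0.912, -0.0], [0.0, 0.0, -1.0]]
force: [0.2, 0.2, 0.9]
opening: 1.003
grasp_force: 0.0
```

move_arm --increments '[{"xyz":[19.5,-25.8,0],"roll":0,"grip":100},{"xyz":[19.5,-25.8,0],"roll":0,"grip":100},{"xyz":[19.5,-25.8,0],"roll":0,"grip":100},{"xyz":[19.5,-25.8,0],"roll":0,"grip":100},{"xyz":[19.5,-25.8,0],"roll":0,"grip":100}]'

```text
time_s: 1.58
position: [0.3286, -0.2533, 0.2228]
tcp_rot: [[0.912, 0.41, 0.001], [0.41, -0.912, -0.001], [0.0, 0.001, -1.0]]
force: [0.3, 1.0, -0.2]
opening: 0.998
grasp_force: 0.0
```

move_arm --increments '[{"xyz":[19.5,-25.8,0],"roll":0,"grip":100},{"xyz":[19.5,-25.8,0],"roll":0,"grip":100},{"xyz":[19.5,-25.8,0],"roll":0,"grip":100},{"xyz":[19.5,-25.8,0],"roll":0,"grip":100},{"xyz":[19.5,-25.8,0],"roll":0,"grip":100}]'

```text
time_s: 2.0
position: [0.3647, -0.0957, 0.2229]
tcp_rot: [[0.912, 0.41, 0.001], [0.41, -0.912, -0.001], [0.001, 0.001, -1.0]]
force: [-0.0, -0.2, 0.4]
opening: 0.999
grasp_force: 0.0
```

move_arm --increments '[{"xyz":[19.5,-25.8,0],"roll":0,"grip":100},{"xyz":[19.5,-25.8,0],"roll":0,"grip":100},{"xyz":[19.5,-25.8,0],"roll":0,"grip":100},{"xyz":[19.5,-25.8,0],"roll":0,"grip":100},{"xyz":[19.5,-25.8,0],"roll":0,"grip":100}]'

```text
time_s: 2.42
position: [0.4007, 0.0623, 0.2229]
tcp_rot: [[0.912, 0.41, 0.001], [0.41, -0.912, -0.0], [0.001, 0.001, -1.0]]
force: [0.1, -0.0, 0.4]
opening: 1.001
grasp_force: 0.0
```

move_arm --increments '[{"xyz":[0,0,0],"roll":-0.115,"grip":100},{"xyz":[0,0,0],"roll":-0.115,"grip":100},{"xyz":[0,0,0],"roll":-0.115,"grip":100},{"xyz":[0,0,0],"roll":-0.115,"grip":100},{"xyz":[0,0,0],"roll":-0.115,"grip":100}]'

```text
time_s: 2.83
position: [0.4006, 0.0609, 0.2228]
tcp_rot: [[0.537, 0.844, 0.001], [0.844, -0.537, -0.0], [0.0, 0.001, -1.0]]
force: [-0.1, -0.6, -0.5]
opening: 1.001
grasp_force: 0.0
```

move_arm --increments '[{"xyz":[0,0,0],"roll":-0.115,"grip":100},{"xyz":[0,0,0],"roll":-0.115,"grip":100},{"xyz":[0,0,0],"roll":-0.115,"grip":100},{"xyz":[0,0,0],"roll":-0.115,"grip":100},{"xyz":[0,0,0],"roll":-0.113,"grip":100}]'

```text
time_s: 3.25
position: [0.4006, 0.0606, 0.2228]
tcp_rot: [[-0.006, 1.0, 0.001], [1.0, 0.006, -0.0], [-0.0, 0.001, -1.0]]
force: [0.4, -0.3, -0.2]
opening: 0.999
grasp_force: 0.0
```

move_arm --increments '[{"xyz":[3,26,0],"roll":0,"grip":100},{"xyz":[3,26,0],"roll":0,"grip":100},{"xyz":[3,26,0],"roll":0,"grip":100},{"xyz":[3,26,0],"roll":0,"grip":100},{"xyz":[3,24,0],"roll":0,"grip":100}]'

```text
time_s: 3.67
position: [0.5301, 0.0758, 0.2228]
tcp_rot: [[0.0, 1.0, 0.001], [1.0, -0.0, -0.0], [-0.0, 0.001, -1.0]]
force: [0.0, 0.7, -0.1]
opening: 0.999
grasp_force: 0.0
```

```bash
cat >> h.py <<'E'
def fit(Q,zc,dz,D):
    "circle centre of horizontal outline between zc-dz and zc+dz"
    t=(Q[abs(Q[:,2]-zc)<dz][:,:2]*1000).astype(np.float32)
    if len(t)<5: return None
    c,r=cv2.minEnclosingCircle(t); return np.round(c,1),round(r,1),((t.max(0)+t.min(0))/2).round(1),len(t)
E
python3 - <<'E'
from h import *
print(bot.read_state()["position"])
i,P,d,T=shot("wrist");save(i,"w1.png");print(T.round(3).tolist())
for l in("spice_jar","cap","scale"):
    for r in bot.trace(l,"wrist"):
        M=r["mask"]&(d>0);Q=P[M];v,u=np.nonzero(r["mask"])
        print(l,round(r["conf"],2),int(u.mean()),int(v.mean()),len(Q))
        if len(Q): print(np.percentile(Q,[1,50,99],axis=0).round(3).tolist(),fit(Q,.092,.004,48),fit(Q,.106,.004,28))
    for r in bot.spot_in(l,"wrist"): print("spot",l,round(r["conf"],2),(T[:3,:3]@r["at"]+T[:3,3]).round(4))
E
```

```text
[0.53006998 0.07578621 0.22276485]
[[1.0, 0.0, 0.0, 0.53], [0.001, -0.961, -0.278, 0.153], [0.0, 0.278, -0.961, 0.384], [0.0, 0.0, 0.0, 1.0]]
spice_jar 0.75 318 221 2656
[[0.508, 0.055, 0.033], [0.53, 0.083, 0.091], [0.552, 0.101, 0.107]] (array([530.4,  77.1]), 24.1, array([530.6,  77.5], dtype=float32), 1425) (array([529.9,  77. ]), 12.4, array([530.3,  76.9], dtype=float32), 581)
spot spice_jar 0.58 [0.534  0.088  0.0885]
scale 0.67 309 191 19321
[[0.425, 0.017, 0.013], [0.514, 0.102, 0.023], [0.618, 0.158, 0.025]] None None
scale 0.18 318 220 2650
[[0.509, 0.056, 0.029], [0.531, 0.084, 0.091], [0.553, 0.101, 0.107]] (array([530.6,  77.3]), 24.0, array([530.7,  77.5], dtype=float32), 1404) (array([529.9,  77. ]), 12.4, array([530.3,  76.9], dtype=float32), 581)
spot scale 0.89 [0.5124 0.1041 0.0216]
```

View pics/w1.png

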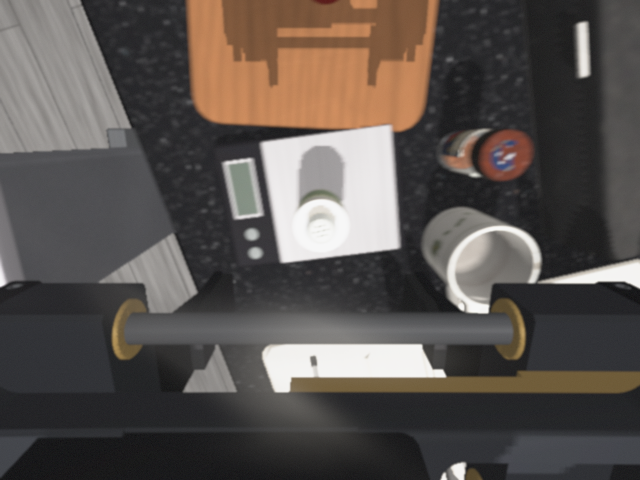

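The wrist view shows the white jar's neck at px (320,228), between the fingers. It fits at (0.530, 0.077), so I'll descend and grip.

move_arm --increments '[{"xyz":[1,0,36],"roll":0,"grip":100},{"xyz":[0,0,36],"roll":0,"grip":100},{"xyz":[0,0,36],"roll":0,"grip":100},{"xyz":[0,0,35],"roll":0,"grip":100},{"xyz":[0,0,25],"roll":0,"grip":100}]'

```text
time_s: 4.43
position: [0.5262, 0.0766, 0.0526]
tcp_rot: [[0.0, 1.0, -0.003], [1.0, -0.0, 0.0], [0.0, -0.003, -1.0]]
force: [1.0, -0.6, 0.9]
opening: 0.999
grasp_force: 0.0
```

move_arm --increments '[{"xyz":[0,0,0],"roll":0,"grip":40},{"xyz":[0,0,0],"roll":0,"grip":30},{"xyz":[0,0,0],"roll":0,"grip":30},{"xyz":[0,0,0],"roll":0,"grip":30},{"xyz":[0,0,0],"roll":0,"grip":30}]'

```text
time_s: 4.85
position: [0.5298, 0.0766, 0.0566]
tcp_rot: [[-0.0, 1.0, 0.004], [1.0, 0.0, -0.0], [-0.0, 0.004, -1.0]]
force: [0.3, 0.1, 1.3]
opening: 0.707
grasp_force: 0.0
```

move_arm --increments '[{"xyz":[0,0,0],"roll":0,"grip":30},{"xyz":[0,0,0],"roll":0,"grip":30},{"xyz":[0,0,0],"roll":0,"grip":30},{"xyz":[0,0,0],"roll":0,"grip":30},{"xyz":[0,0,0],"roll":0,"grip":30}]'

```text
time_s: 5.27
position: [0.5293, 0.0766, 0.0557]
tcp_rot: [[-0.0, 1.0, 0.002], [1.0, 0.0, -0.0], [-0.0, 0.002, -1.0]]
force: [0.0, -0.3, 6.9]
opening: 0.543
grasp_force: 30.0
```

move_arm --increments '[{"xyz":[0,0,-5],"roll":0,"grip":20},{"xyz":[0,0,-20],"roll":0,"grip":20},{"xyz":[0,0,-30],"roll":0,"grip":20},{"xyz":[0,0,-30],"roll":0,"grip":20},{"xyz":[0,0,-15],"roll":0,"grip":20}]'

```text
time_s: 5.68
position: [0.5293, 0.0767, 0.1573]
tcp_rot: [[-0.0, 1.0, 0.003], [1.0, 0.0, -0.0], [-0.0, 0.003, -1.0]]
force: [0.2, 1.0, -1.4]
opening: 0.547
grasp_force: 30.0
```

move_arm --increments '[{"xyz":[15,0,0],"roll":0,"grip":20},{"xyz":[25,-2,0],"roll":0,"grip":20},{"xyz":[33,-3,0],"roll":0,"grip":20},{"xyz":[33,-3,0],"roll":0,"grip":20},{"xyz":[33,-3,0],"roll":0,"grip":20}]'

```text
time_s: 6.1
position: [0.5164, 0.2166, 0.1543]
tcp_rot: [[0.001, 1.0, -0.002], [1.0, -0.001, -0.0], [-0.0, -0.002, -1.0]]
force: [0.1, -0.1, -1.6]
opening: 0.544
grasp_force: 30.0
```

move_arm --increments '[{"xyz":[33,-3,0],"roll":0,"grip":20},{"xyz":[33,-3,0],"roll":0,"grip":20},{"xyz":[33,-3,0],"roll":0,"grip":20},{"xyz":[33,0,0],"roll":0,"grip":20},{"xyz":[33,0,0],"roll":0,"grip":20}]'

```text
time_s: 6.52
position: [0.507, 0.3819, 0.154]
tcp_rot: [[-0.0, 1.0, -0.002], [1.0, 0.0, -0.001], [-0.001, -0.002, -1.0]]
force: [1.2, -0.8, -2.4]
opening: 0.542
grasp_force: 30.0
```

move_arm --increments '[{"xyz":[20,0,0],"roll":0,"grip":20},{"xyz":[10,0,0],"roll":0,"grip":20},{"xyz":[0,0,0],"roll":0,"grip":20}]'

```text
time_s: 6.77
position: [0.5075, 0.4124, 0.154]
tcp_rot: [[-0.003, 1.0, -0.001], [1.0, 0.003, -0.0], [-0.0, -0.001, -1.0]]
force: [-0.5, 0.1, -1.7]
opening: 0.543
grasp_force: 30.0
```

Run:
```python
from h import *
s=bot.read_state();p=np.array(s["position"]);print(p,s["force"])
i,P,d,T=shot("wrist")
for r in bot.trace("spice_jar","wrist"):
    Q=P[r["mask"]&(d>0)];Q=Q[np.hypot(*(Q[:,:2]-p[:2]).T)<.05]
    if len(Q)>100: print(r["conf"],len(Q),np.percentile(Q,[1,99],axis=0).round(3).tolist(),np.histogram(Q[:,2],20))
B=P[(d>0)&(abs(P[...,2]-.021)<.01)&(P[...,1]>p[1]+.04)&(P[...,1]<p[1]+.08)&(abs(P[...,0]-p[0])<.08)]
print("board z",np.percentile(B[:,2],[5,50,95]))
i,P,d,T=shot("scene");save(i[150:400,150:500],"s1.png")
```

```text
[0.50750474 0.41238922 0.15396926] [-0.54694673  0.11450963 -1.66493105]
0.72 9125 [[0.487, 0.392, 0.127], [0.529, 0.437, 0.205]] (array([  10,    0,    0,    0,    0,    0,    0,    0,    0,    0,    0,
        223,  285,  397,  467,  565,  762,  823, 4040, 1553]), array([0.01801778, 0.02744114, 0.03686449, 0.04628784, 0.0557112 ,
       0.06513455, 0.0745579 , 0.08398125, 0.09340461, 0.10282796,
       0.11225131, 0.12167467, 0.13109802, 0.14052137, 0.14994473,
       0.15936808, 0.16879143, 0.17821479, 0.18763814, 0.19706149,
       0.20648485]))
board z [0.01832546 0.01952354 0.02076312]
```

View pics/s1.png

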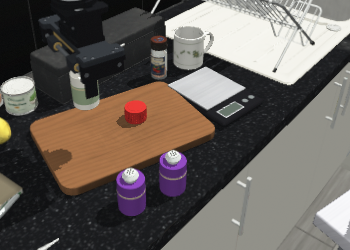

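The crop shows the jar hanging upright in the gripper, over the far end of the board (px 85,90), with the cap clear of it at (135,112). I'll lower it.

move_arm --increments '[{"xyz":[0,0,25],"roll":0,"grip":20},{"xyz":[0,0,30],"roll":0,"grip":20},{"xyz":[0,0,25],"roll":0,"grip":20},{"xyz":[0,0,10],"roll":0,"grip":20},{"xyz":[0,0,4],"roll":0,"grip":20}]'

```text
time_s: 7.33
position: [0.5072, 0.4082, 0.0583]
tcp_rot: [[0.002, 1.0, -0.005], [1.0, -0.002, -0.003], [-0.003, -0.005, -1.0]]
force: [-0.3, 0.4, -2.0]
opening: 0.542
grasp_force: 30.0
```

move_arm --increments '[{"xyz":[0,0,1],"roll":0,"grip":20},{"xyz":[0,0,1],"roll":0,"grip":20},{"xyz":[0,0,1],"roll":0,"grip":20},{"xyz":[0,0,1],"roll":0,"grip":20}]'

```text
time_s: 7.67
position: [0.5095, 0.4112, 0.0581]
tcp_rot: [[0.0, 1.0, 0.003], [1.0, -0.0, 0.002], [0.002, 0.003, -1.0]]
force: [0.1, -0.2, -2.8]
opening: 0.545
grasp_force: 30.0
```

move_arm --increments '[{"xyz":[0,0,1],"roll":0,"grip":20},{"xyz":[0,0,1],"roll":0,"grip":20},{"xyz":[0,0,0],"roll":0,"grip":20},{"xyz":[0,0,0],"roll":0,"grip":20}]'

```text
time_s: 8.0
position: [0.5084, 0.4107, 0.0547]
tcp_rot: [[-0.0, 1.0, 0.0], [1.0, 0.0, 0.0], [0.0, 0.0, -1.0]]
force: [0.1, -0.1, -3.0]
opening: 0.548
grasp_force: 30.0
```

move_arm --increments '[{"xyz":[0,0,1],"roll":0,"grip":20},{"xyz":[0,0,0],"roll":0,"grip":20},{"xyz":[0,0,0],"roll":0,"grip":20}]'

```text
time_s: 8.25
position: [0.5083, 0.4107, 0.0534]
tcp_rot: [[-0.0, 1.0, -0.0], [1.0, 0.0, -0.0], [-0.0, -0.0, -1.0]]
force: [-0.6, -0.4, -2.8]
opening: 0.542
grasp_force: 30.0
```

move_arm --increments '[{"xyz":[0,0,1],"roll":0,"grip":20},{"xyz":[0,0,0],"roll":0,"grip":20},{"xyz":[0,0,0],"roll":0,"grip":20}]'

```text
time_s: 8.5
position: [0.5085, 0.4108, 0.0528]
tcp_rot: [[0.0, 1.0, 0.0], [1.0, -0.0, 0.0], [0.0, 0.0, -1.0]]
force: [-0.5, -0.0, 0.4]
opening: 0.544
grasp_force: 30.0
```

Force rose from -2.8 to +0.4 N, so the foot is on the board. I'll release slowly and back up.

move_arm --increments '[{"xyz":[0,0,0],"roll":0,"grip":100},{"xyz":[0,0,0],"roll":0,"grip":100},{"xyz":[0,0,0],"roll":0,"grip":100},{"xyz":[0,0,0],"roll":0,"grip":100},{"xyz":[0,0,0],"roll":0,"grip":100}]'

```text
time_s: 8.92
position: [0.5085, 0.4107, 0.0526]
tcp_rot: [[0.0, 1.0, 0.0], [1.0, -0.0, 0.0], [0.0, 0.0, -1.0]]
force: [0.2, -0.4, 0.8]
opening: 0.837
grasp_force: 0.0
```

move_arm --increments '[{"xyz":[0,0,0],"roll":0,"grip":100},{"xyz":[0,0,0],"roll":0,"grip":100},{"xyz":[0,0,0],"roll":0,"grip":100},{"xyz":[0,0,0],"roll":0,"grip":100},{"xyz":[0,0,0],"roll":0,"grip":100}]'

```text
time_s: 9.33
position: [0.5084, 0.4107, 0.0525]
tcp_rot: [[0.0, 1.0, -0.0], [1.0, -0.0, -0.0], [-0.0, -0.0, -1.0]]
force: [-0.1, -0.6, -0.7]
opening: 0.998
grasp_force: 0.0
```

move_arm --increments '[{"xyz":[0,0,-20],"roll":0,"grip":100},{"xyz":[0,0,-35],"roll":0,"grip":100},{"xyz":[0,0,-40],"roll":0,"grip":100},{"xyz":[0,0,-40],"roll":0,"grip":100},{"xyz":[0,0,-20],"roll":0,"grip":100}]'

```text
time_s: 9.75
position: [0.5104, 0.4119, 0.213]
tcp_rot: [[-0.0, 1.0, 0.007], [1.0, 0.0, 0.004], [0.004, 0.007, -1.0]]
force: [1.0, 0.7, 0.0]
opening: 0.999
grasp_force: 0.0
```

move_arm --increments '[{"xyz":[0,0,0],"roll":0,"grip":100},{"xyz":[0,0,0],"roll":0,"grip":100}]'

```text
time_s: 9.92
position: [0.509, 0.411, 0.2093]
tcp_rot: [[-0.0, 1.0, 0.003], [1.0, 0.0, 0.002], [0.002, 0.003, -1.0]]
force: [-0.1, 0.1, -0.8]
opening: 1.0
grasp_force: 0.0
```

Run:
```python
from h import *
s=bot.read_state();p=np.array(s["position"]);print(p,s["opening"],s["force"])
i,P,d,T=shot("wrist");save(i,"w2.png")
for r in bot.trace("spice_jar","wrist"):
    Q=P[r["mask"]&(d>0)];Q=Q[np.hypot(*(Q[:,:2]-p[:2]).T)<.06]
    if len(Q)>100: print(r["conf"],len(Q),np.percentile(Q,[1,99],axis=0).round(3).tolist(),fit(Q,.089,.004,48),fit(Q,.103,.004,28))
for r in bot.trace("cap","wrist"):
    Q=P[r["mask"]&(d>0)];print("cap",r["conf"],len(Q)); 
    if len(Q): print(fit(Q,.051,.004,46))
i,P,d,T=shot("top")
for r in bot.trace("cap","top"):
    Q=P[r["mask"]&(d>0)]
    if len(Q): print("cap top",r["conf"],fit(Q,.051,.006,46),Q[:,2].max())
```

```text
[0.50900144 0.41104324 0.20928085] 0.99982104478682 [-0.12017616  0.06394068 -0.77655345]
0.93 2775 [[0.487, 0.39, 0.034], [0.531, 0.435, 0.104]] (array([508.7, 411.3]), 24.0, array([509., 412.], dtype=float32), 1475) (array([508.9, 411.9]), 12.9, array([509. , 411.9], dtype=float32), 600)
cap 0.75 458
(array([534.6, 292.3]), 23.0, array([534.7, 292.4], dtype=float32), 122)
cap top 0.84 (array([533.5, 290. ]), 23.2, array([533. , 289.9], dtype=float32), 432) 0.0565175028337741
```

View pics/w2.png

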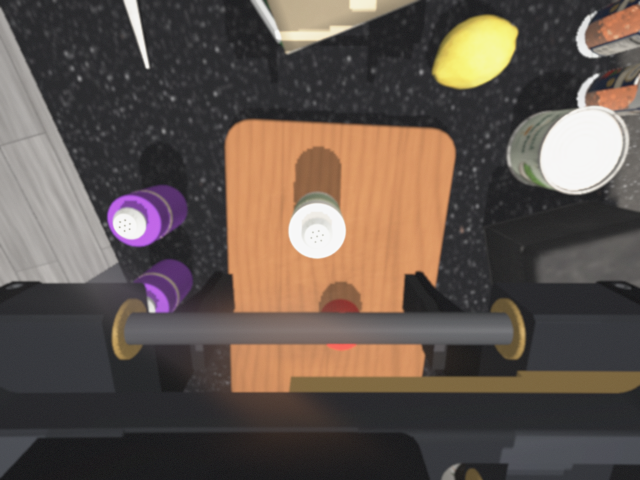

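The jar stands alone on the board (neck px 317,232), released, with the red cap partly hidden at (341,323). Next I'll move above the cap.

move_arm --increments '[{"xyz":[-20,4,0],"roll":0,"grip":100},{"xyz":[-30,6,0],"roll":0,"grip":100},{"xyz":[-30,6,0],"roll":0,"grip":100},{"xyz":[-25,6,0],"roll":0,"grip":100},{"xyz":[-15,3,0],"roll":0,"grip":100}]'

```text
time_s: 10.58
position: [0.5333, 0.2879, 0.206]
tcp_rot: [[0.001, 1.0, -0.003], [1.0, -0.001, -0.002], [-0.002, -0.003, -1.0]]
force: [0.7, -0.3, -0.8]
opening: 1.001
grasp_force: 0.0
```

move_arm --increments '[{"xyz":[0,0,20],"roll":0,"grip":100},{"xyz":[0,0,20],"roll":0,"grip":100},{"xyz":[0,0,10],"roll":0,"grip":100},{"xyz":[0,0,0],"roll":0,"grip":100},{"xyz":[0,0,0],"roll":0,"grip":100}]'

```text
time_s: 11.0
position: [0.5328, 0.2906, 0.1564]
tcp_rot: [[-0.0, 1.0, -0.003], [1.0, 0.0, -0.001], [-0.001, -0.003, -1.0]]
force: [-0.3, -0.2, -0.1]
opening: 1.002
grasp_force: 0.0
```

Run:
```python
from h import *
s=bot.read_state();p=np.array(s["position"]);print(p,s["opening"],s["force"])
i,P,d,T=shot("wrist")
for r in bot.trace("cap","wrist"):
    Q=P[r["mask"]&(d>0)];print("cap",r["conf"],len(Q)); 
    if len(Q): print(fit(Q,.051,.004,46),np.percentile(Q[:,2],[50,90,98]))
```

```text
[0.53278584 0.29063453 0.15640106] 1.0017158373061803 [-0.33120459 -0.19132324 -0.11606827]
cap 0.66 2694
(array([535.1, 292.2]), 23.4, array([534.2, 292.1], dtype=float32), 2415) [0.05030504 0.05136057 0.05193529]
```

move_arm --increments '[{"xyz":[1.5,1.5,20],"roll":0,"grip":100},{"xyz":[0,0,32],"roll":0,"grip":100},{"xyz":[0,0,32],"roll":0,"grip":100},{"xyz":[0,0,25],"roll":0,"grip":100},{"xyz":[0,0,12],"roll":0,"grip":100}]'

```text
time_s: 11.52
position: [0.5337, 0.2921, 0.0345]
tcp_rot: [[-0.001, 1.0, -0.003], [1.0, 0.001, -0.001], [-0.001, -0.003, -1.0]]
force: [-0.3, -0.2, 0.2]
opening: 0.999
grasp_force: 0.0
```

move_arm --increments '[{"xyz":[0,0,2],"roll":0,"grip":90},{"xyz":[0,0,2],"roll":0,"grip":80},{"xyz":[0,0,2],"roll":0,"grip":70},{"xyz":[0,0,1],"roll":0,"grip":70},{"xyz":[0,0,0],"roll":0,"grip":70}]'

```text
time_s: 11.93
position: [0.5358, 0.2925, 0.0309]
tcp_rot: [[-0.0, 1.0, 0.002], [1.0, 0.0, 0.001], [0.001, 0.002, -1.0]]
force: [0.4, -0.3, 0.8]
opening: 0.739
grasp_force: 0.0
```

move_arm --increments '[{"xyz":[0,0,0],"roll":0,"grip":70},{"xyz":[0,0,0],"roll":0,"grip":70},{"xyz":[0,0,0],"roll":0,"grip":70}]'

```text
time_s: 12.18
position: [0.5352, 0.2923, 0.0301]
tcp_rot: [[-0.0, 1.0, 0.001], [1.0, 0.0, 0.0], [0.0, 0.001, -1.0]]
force: [0.3, -0.7, 0.3]
opening: 0.706
grasp_force: 0.0
```

move_arm --increments '[{"xyz":[0,0,2],"roll":0,"grip":70},{"xyz":[0,0,2],"roll":0,"grip":70},{"xyz":[0,0,0],"roll":0,"grip":70},{"xyz":[0,0,0],"roll":0,"grip":60},{"xyz":[0,0,0],"roll":0,"grip":50}]'

```text
time_s: 12.6
position: [0.5348, 0.2921, 0.0254]
tcp_rot: [[0.0, 1.0, -0.0], [1.0, -0.0, -0.0], [-0.0, -0.0, -1.0]]
force: [0.5, -0.9, -0.2]
opening: 0.62
grasp_force: 0.0
```

move_arm --increments '[{"xyz":[0,0,0],"roll":0,"grip":30},{"xyz":[0,0,0],"roll":0,"grip":20},{"xyz":[0,0,0],"roll":0,"grip":10},{"xyz":[0,0,0],"roll":0,"grip":0},{"xyz":[0,0,0],"roll":0,"grip":0}]'

```text
time_s: 13.02
position: [0.5349, 0.2921, 0.0255]
tcp_rot: [[0.0, 1.0, -0.0], [1.0, -0.0, -0.0], [-0.0, -0.0, -1.0]]
force: [0.2, -0.0, -0.2]
opening: 0.519
grasp_force: 30.0
```

move_arm --increments '[{"xyz":[0,0,-10],"roll":0,"grip":0},{"xyz":[0,0,-30],"roll":0,"grip":0},{"xyz":[0,0,-40],"roll":0,"grip":0},{"xyz":[0,0,-40],"roll":0,"grip":0},{"xyz":[0,0,-20],"roll":0,"grip":0}]'

```text
time_s: 13.43
position: [0.5371, 0.293, 0.1711]
tcp_rot: [[-0.0, 1.0, 0.007], [1.0, 0.0, 0.003], [0.003, 0.007, -1.0]]
force: [1.1, 0.4, -0.2]
opening: 0.518
grasp_force: 30.0
```

move_arm --increments '[{"xyz":[18,-4,0],"roll":0,"grip":0},{"xyz":[30,-7,0],"roll":0,"grip":0},{"xyz":[32,-7,0],"roll":0,"grip":0},{"xyz":[26,-5,0],"roll":0,"grip":0},{"xyz":[13,-3,0],"roll":0,"grip":0}]'

```text
time_s: 13.85
position: [0.508, 0.4141, 0.1666]
tcp_rot: [[-0.002, 1.0, 0.001], [1.0, 0.002, 0.002], [0.002, 0.001, -1.0]]
force: [-0.1, -0.2, -0.8]
opening: 0.518
grasp_force: 30.0
```

move_arm --increments '[{"xyz":[0,0,0],"roll":0,"grip":0},{"xyz":[0,0,0],"roll":0,"grip":0},{"xyz":[0,0,0],"roll":0,"grip":0},{"xyz":[0,0,0],"roll":0,"grip":0}]'

```text
time_s: 14.18
position: [0.5093, 0.4096, 0.1655]
tcp_rot: [[0.002, 1.0, -0.0], [1.0, -0.002, -0.001], [-0.001, -0.0, -1.0]]
force: [-0.1, 0.3, 0.1]
opening: 0.515
grasp_force: 30.0
```

Run:
```python
from h import *
s=bot.read_state();p=np.array(s["position"]);print(p,s["opening"],s["force"],s["grasp_force"])
i,P,d,T=shot("wrist");save(i,"w3.png")
for l in("cap","spice_jar"):
  for r in bot.trace(l,"wrist"):
    Q=P[r["mask"]&(d>0)];Q=Q[np.hypot(*(Q[:,:2]-p[:2]).T)<.06]
    if len(Q)>50: print(l,r["conf"],len(Q),np.percentile(Q,[1,50,99],axis=0).round(4).tolist(),fit(Q,np.percentile(Q[:,2],98),.005,46))
```

```text
[0.50929264 0.40956909 0.16552723] 0.5154899080348805 [-0.09943333  0.25905383  0.14529643] 30.000020794104785
cap 0.68 5910 [[0.489, 0.3885, 0.1628], [0.5095, 0.4223, 0.1899], [0.5306, 0.4328, 0.1918]] (array([509.7, 409.9]), 23.4, array([509.8, 409.7], dtype=float32), 4442)
spice_jar 0.82 2864 [[0.4865, 0.4039, 0.0284], [0.509, 0.4233, 0.088], [0.5313, 0.4355, 0.1038]] (array([508.7, 412.5]), 12.6, array([508.7, 417.1], dtype=float32), 451)
```

View pics/w3.png

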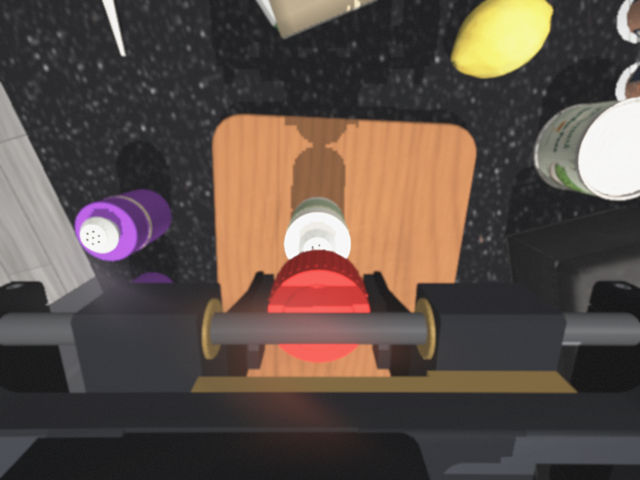

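The cap is held level between the fingers (px 318,305), and the jar's neck is just behind it (318,240). The remaining error is about 2 mm in y and 1 mm in x, which I'll correct while coming down.

move_arm --increments '[{"xyz":[1,-0.5,10],"roll":0,"grip":0},{"xyz":[1,-0.5,15],"roll":0,"grip":0},{"xyz":[0,0,13],"roll":0,"grip":0},{"xyz":[0,0,7],"roll":0,"grip":0},{"xyz":[0,0,3],"roll":0,"grip":0}]'

```text
time_s: 14.75
position: [0.507, 0.4123, 0.1155]
tcp_rot: [[0.0, 1.0, -0.003], [1.0, -0.0, -0.002], [-0.002, -0.003, -1.0]]
force: [0.7, -0.3, 0.3]
opening: 0.518
grasp_force: 30.0
```

move_arm --increments '[{"xyz":[0,0,0],"roll":0,"grip":0},{"xyz":[0,0,0],"roll":0,"grip":0},{"xyz":[0,0,0],"roll":0,"grip":0},{"xyz":[0,0,0],"roll":0,"grip":0},{"xyz":[0,0,0],"roll":0,"grip":0}]'

```text
time_s: 15.17
position: [0.5083, 0.4134, 0.1183]
tcp_rot: [[-0.0, 1.0, 0.001], [1.0, 0.0, 0.001], [0.001, 0.001, -1.0]]
force: [-0.3, -0.5, 0.3]
opening: 0.517
grasp_force: 30.0
```

move_arm --increments '[{"xyz":[-1.9,0.2,2],"roll":0,"grip":0},{"xyz":[0,0,2],"roll":0,"grip":0},{"xyz":[0,0,0],"roll":0,"grip":0},{"xyz":[0,0,0],"roll":0,"grip":0},{"xyz":[0,0,0],"roll":0,"grip":0}]'

```text
time_s: 15.58
position: [0.5081, 0.4112, 0.1135]
tcp_rot: [[0.0, 1.0, -0.0], [1.0, -0.0, -0.0], [-0.0, -0.0, -1.0]]
force: [0.2, 0.2, 0.1]
opening: 0.517
grasp_force: 30.0
```

move_arm --increments '[{"xyz":[0,0,0],"roll":0,"grip":0},{"xyz":[0,0,0],"roll":0,"grip":0},{"xyz":[0,0,0],"roll":0,"grip":0},{"xyz":[0,0,0],"roll":0,"grip":0}]'

```text
time_s: 15.92
position: [0.5081, 0.4113, 0.1136]
tcp_rot: [[-0.0, 1.0, 0.0], [1.0, 0.0, 0.0], [0.0, 0.0, -1.0]]
force: [0.3, 0.2, -0.2]
opening: 0.516
grasp_force: 30.0
```

move_arm --increments '[{"xyz":[0,0.4,3],"roll":0,"grip":0},{"xyz":[0,0,3],"roll":0,"grip":0},{"xyz":[0,0,2],"roll":0,"grip":0},{"xyz":[0,0,2],"roll":0,"grip":0},{"xyz":[0,0,0],"roll":0,"grip":0}]'

```text
time_s: 16.33
position: [0.5081, 0.411, 0.1028]
tcp_rot: [[0.0, 1.0, -0.001], [1.0, -0.0, -0.001], [-0.001, -0.001, -1.0]]
force: [-0.2, 0.1, -0.2]
opening: 0.515
grasp_force: 30.0
```

move_arm --increments '[{"xyz":[0,0,1],"roll":0,"grip":0},{"xyz":[0,0,1],"roll":0,"grip":0},{"xyz":[0,0,0],"roll":0,"grip":0}]'

```text
time_s: 16.58
position: [0.5084, 0.4113, 0.1014]
tcp_rot: [[0.0, 1.0, -0.0], [1.0, -0.0, 0.0], [0.0, -0.0, -1.0]]
force: [0.8, 0.4, -0.1]
opening: 0.523
grasp_force: 30.0
```

move_arm --increments '[{"xyz":[0,0,1],"roll":0,"grip":0},{"xyz":[0,0,1],"roll":0,"grip":0},{"xyz":[0,0,0],"roll":0,"grip":0}]'

```text
time_s: 16.83
position: [0.5087, 0.4114, 0.0999]
tcp_rot: [[-0.0, 1.0, 0.001], [1.0, 0.0, 0.0], [0.0, 0.001, -1.0]]
force: [-0.7, 0.9, 0.8]
opening: 0.516
grasp_force: 30.0
```

move_arm --increments '[{"xyz":[0,0,1],"roll":0,"grip":0},{"xyz":[0,0,0.5],"roll":0,"grip":0},{"xyz":[0,0,0],"roll":0,"grip":0}]'

```text
time_s: 17.08
position: [0.509, 0.4115, 0.0987]
tcp_rot: [[-0.0, 1.0, 0.001], [1.0, 0.0, 0.001], [0.001, 0.001, -1.0]]
force: [0.2, 1.1, 3.2]
opening: 0.516
grasp_force: 30.0
```

move_arm --increments '[{"xyz":[0,0,1],"roll":0,"grip":0},{"xyz":[0,0,0.5],"roll":0,"grip":0},{"xyz":[0,0,0],"roll":0,"grip":0}]'

```text
time_s: 17.33
position: [0.5079, 0.4108, 0.0955]
tcp_rot: [[0.0, 1.0, -0.002], [1.0, -0.0, -0.001], [-0.001, -0.002, -1.0]]
force: [-0.6, 0.7, -2.5]
opening: 0.517
grasp_force: 30.0
```

It clicked: force dropped and the tool ran on 3 mm. I'll press it home in small steps.

move_arm --increments '[{"xyz":[0,0,1],"roll":0,"grip":0},{"xyz":[0,0,0],"roll":0,"grip":0}]'

```text
time_s: 17.5
position: [0.5078, 0.4108, 0.0944]
tcp_rot: [[0.0, 1.0, -0.002], [1.0, -0.0, -0.001], [-0.001, -0.002, -1.0]]
force: [0.3, 0.0, -2.8]
opening: 0.52
grasp_force: 30.0
```

move_arm --increments '[{"xyz":[0,0,0.5],"roll":0,"grip":0},{"xyz":[0,0,0],"roll":0,"grip":0}]'

```text
time_s: 17.67
position: [0.508, 0.411, 0.0943]
tcp_rot: [[-0.0, 1.0, -0.001], [1.0, 0.0, -0.001], [-0.001, -0.001, -1.0]]
force: [-0.6, -1.1, -2.0]
opening: 0.519
grasp_force: 30.0
```

move_arm --increments '[{"xyz":[0,0,0.5],"roll":0,"grip":0},{"xyz":[0,0,0],"roll":0,"grip":0}]'

```text
time_s: 17.83
position: [0.5083, 0.4112, 0.0943]
tcp_rot: [[-0.0, 1.0, -0.0], [1.0, 0.0, -0.0], [-0.0, -0.0, -1.0]]
force: [-0.4, 0.5, -2.4]
opening: 0.519
grasp_force: 30.0
```

move_arm --increments '[{"xyz":[0,0,0.5],"roll":0,"grip":0},{"xyz":[0,0,0.5],"roll":0,"grip":0},{"xyz":[0,0,0],"roll":0,"grip":0}]'

```text
time_s: 18.08
position: [0.5088, 0.4116, 0.0939]
tcp_rot: [[0.0, 1.0, 0.001], [1.0, -0.0, 0.001], [0.001, 0.001, -1.0]]
force: [-0.9, 1.3, -1.7]
opening: 0.524
grasp_force: 30.0
```

move_arm --increments '[{"xyz":[0,0,0.5],"roll":0,"grip":0},{"xyz":[0,0,0],"roll":0,"grip":0}]'

```text
time_s: 18.25
position: [0.5088, 0.4118, 0.0936]
tcp_rot: [[0.0, 1.0, 0.001], [1.0, -0.0, 0.001], [0.001, 0.001, -1.0]]
force: [0.3, 1.3, 0.2]
opening: 0.517
grasp_force: 30.0
```

move_arm --increments '[{"xyz":[0,0,0.5],"roll":0,"grip":0},{"xyz":[0,0,0.5],"roll":0,"grip":0},{"xyz":[0,0,0],"roll":0,"grip":0}]'

```text
time_s: 18.5
position: [0.5088, 0.4121, 0.0935]
tcp_rot: [[0.0, 1.0, 0.001], [1.0, -0.0, 0.002], [0.002, 0.001, -1.0]]
force: [-2.0, 1.8, 6.4]
opening: 0.518
grasp_force: 30.0
```

move_arm --increments '[{"xyz":[0,0,0.5],"roll":0,"grip":0},{"xyz":[0,0,0],"roll":0,"grip":0},{"xyz":[0,0,0],"roll":0,"grip":0}]'

```text
time_s: 18.75
position: [0.5088, 0.4122, 0.0935]
tcp_rot: [[0.0, 1.0, 0.001], [1.0, -0.0, 0.002], [0.002, 0.001, -1.0]]
force: [-1.9, 1.6, 7.0]
opening: 0.52
grasp_force: 30.0
```

move_arm --increments '[{"xyz":[0,0,0.5],"roll":0,"grip":0},{"xyz":[0,0,0.5],"roll":0,"grip":0},{"xyz":[0,0,0],"roll":0,"grip":0}]'

```text
time_s: 19.0
position: [0.5088, 0.4122, 0.0934]
tcp_rot: [[-0.0, 1.0, 0.002], [1.0, 0.0, 0.002], [0.002, 0.002, -1.0]]
force: [-3.6, 1.5, 12.8]
opening: 0.519
grasp_force: 30.0
```

move_arm --increments '[{"xyz":[0,0,0.5],"roll":0,"grip":0},{"xyz":[0,0,0],"roll":0,"grip":0},{"xyz":[0,0,0],"roll":0,"grip":0}]'

```text
time_s: 19.25
position: [0.5088, 0.4122, 0.0934]
tcp_rot: [[0.0, 1.0, 0.002], [1.0, -0.0, 0.002], [0.002, 0.002, -1.0]]
force: [-5.3, 1.1, 15.1]
opening: 0.521
grasp_force: 30.0
```

move_arm --increments '[{"xyz":[0,0,0.3],"roll":0,"grip":0},{"xyz":[0,0,0],"roll":0,"grip":0},{"xyz":[0,0,0],"roll":0,"grip":0},{"xyz":[0,0,0],"roll":0,"grip":0},{"xyz":[0,0,0],"roll":0,"grip":0}]'

```text
time_s: 19.67
position: [0.5088, 0.4122, 0.0934]
tcp_rot: [[-0.0, 1.0, 0.002], [1.0, 0.0, 0.002], [0.002, 0.002, -1.0]]
force: [-4.8, -0.6, 15.4]
opening: 0.521
grasp_force: 30.0
```

move_arm --increments '[{"xyz":[0,0,0],"roll":0,"grip":0},{"xyz":[0,0,0],"roll":0,"grip":0},{"xyz":[0,0,0],"roll":0,"grip":0},{"xyz":[0,0,0],"roll":0,"grip":0},{"xyz":[0,0,0],"roll":0,"grip":0}]'

```text
time_s: 20.08
position: [0.5088, 0.4122, 0.0934]
tcp_rot: [[-0.0, 1.0, 0.002], [1.0, 0.0, 0.002], [0.002, 0.002, -1.0]]
force: [-4.5, -0.0, 15.7]
opening: 0.517
grasp_force: 30.0
```

Run:
```python
from h import *
s=bot.read_state();p=np.array(s["position"]);print(p,s["force"])
i,P,d,T=shot("scene");
v=i[170:330,180:340];save(cv2.resize(v,None,fx=4,fy=4)[:600],"s2.png")
i,P,d,T=shot("wrist")
for r in bot.trace("cap","wrist"):
    Q=P[r["mask"]&(d>0)];print(r["conf"],np.percentile(Q[:,2],[50,98]),fit(Q,.119,.005,46))
```

```text
[0.50878763 0.4122434  0.09336619] [-4.46579801e+00 -4.55892244e-03  1.57120629e+01]
0.79 [0.117902 0.119622] (array([509.5, 412.6]), 23.6, array([509.4, 412.6], dtype=float32), 4474)
```

View pics/s2.png

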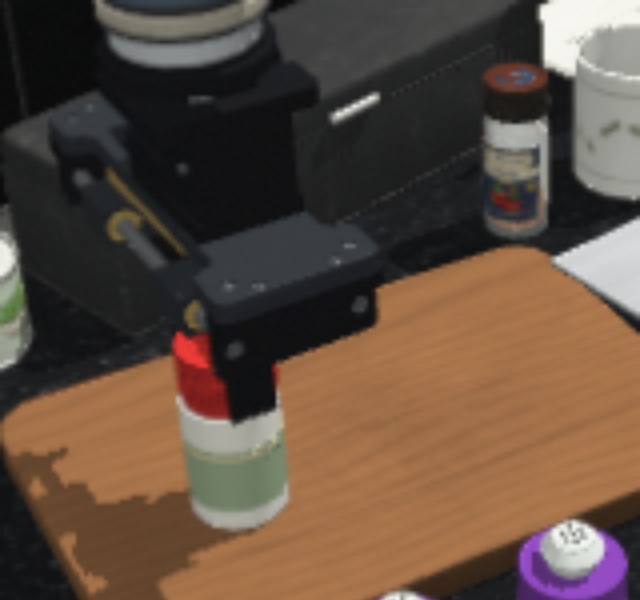

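The cap sits flush on the shoulder (seam at px 230,410), the jar is upright, and 15.7 N has been held for over 0.8 s. I'll lift now.

move_arm --increments '[{"xyz":[0,0,-2],"roll":0,"grip":0},{"xyz":[0,0,-3],"roll":0,"grip":0},{"xyz":[0,0,-4],"roll":0,"grip":0},{"xyz":[0,0,-6],"roll":0,"grip":0},{"xyz":[0,0,-8],"roll":0,"grip":0}]'

```text
time_s: 20.65
position: [0.5078, 0.4106, 0.112]
tcp_rot: [[0.0, 1.0, -0.002], [1.0, -0.0, -0.002], [-0.002, -0.002, -1.0]]
force: [0.7, -0.1, -2.0]
opening: 0.517
grasp_force: 30.0
```

move_arm --increments '[{"xyz":[0,0,-10],"roll":0,"grip":0},{"xyz":[0,0,-10],"roll":0,"grip":0},{"xyz":[0,0,-10],"roll":0,"grip":0},{"xyz":[0,0,-10],"roll":0,"grip":0},{"xyz":[0,0,-10],"roll":0,"grip":0}]'

```text
time_s: 21.07
position: [0.5087, 0.4113, 0.1642]
tcp_rot: [[0.0, 1.0, 0.001], [1.0, -0.0, 0.0], [0.0, 0.001, -1.0]]
force: [-0.1, 0.6, -2.8]
opening: 0.518
grasp_force: 30.0
```

move_arm --increments '[{"xyz":[0,0,-10],"roll":0,"grip":0},{"xyz":[0,0,-9],"roll":0,"grip":0},{"xyz":[0,0,-6],"roll":0,"grip":0},{"xyz":[0,0,-4],"roll":0,"grip":0},{"xyz":[0,0,-2],"roll":0,"grip":0}]'

```text
time_s: 21.48
position: [0.5087, 0.4114, 0.1945]
tcp_rot: [[-0.0, 1.0, 0.001], [1.0, 0.0, 0.0], [0.0, 0.001, -1.0]]
force: [-0.5, 0.5, -2.7]
opening: 0.517
grasp_force: 30.0
```

move_arm --increments '[{"xyz":[0,0,0],"roll":0,"grip":0},{"xyz":[0,0,0],"roll":0,"grip":0},{"xyz":[0,0,0],"roll":0,"grip":0},{"xyz":[0,0,0],"roll":0,"grip":0},{"xyz":[0,0,0],"roll":0,"grip":0}]'

```text
time_s: 21.9
position: [0.5083, 0.4111, 0.1932]
tcp_rot: [[0.0, 1.0, -0.001], [1.0, -0.0, -0.001], [-0.001, -0.001, -1.0]]
force: [-0.1, 0.2, -2.5]
opening: 0.525
grasp_force: 30.0
```

move_arm --increments '[{"xyz":[0,0,0],"roll":0,"grip":0},{"xyz":[0,0,0],"roll":0,"grip":0},{"xyz":[0,0,0],"roll":0,"grip":0},{"xyz":[0,0,0],"roll":0,"grip":0},{"xyz":[0,0,0],"roll":0,"grip":0}]'

```text
time_s: 22.32
position: [0.5085, 0.4113, 0.1938]
tcp_rot: [[0.0, 1.0, 0.0], [1.0, -0.0, 0.0], [0.0, 0.0, -1.0]]
force: [-1.2, -0.1, -2.0]
opening: 0.517
grasp_force: 30.0
```

Run:
```python
from h import *
s=bot.read_state();p=np.array(s["position"]);print(p,s["force"],s["opening"],s["grasp_force"],np.abs(s["qvel"]).max())
i,P,d,T=shot("scene");v=i[110:310,180:340];save(cv2.resize(v,None,fx=3,fy=3),"s3.png")
```

```text
[0.50850181 0.41125738 0.19376242] [-1.16060136 -0.08530996 -2.04534462] 0.5165553182346878 29.999934488441795 0.07841228800341171
```

View pics/s3.png

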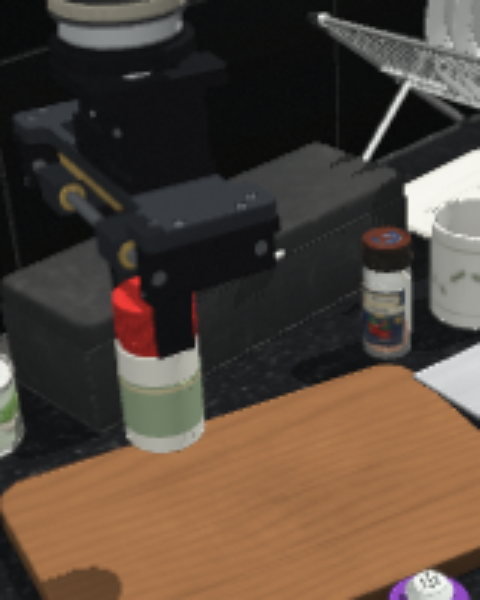

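The jar hangs upright from the cap about 10 cm above the board (jar at px 160,400, its shadow well below), and the arm is still.

```bash
python3 -c "
from rig import bot
print(bot.hand_in())"
```

```text
the job is handed in; nothing more can be done
None
```

I moved the jar from the scale to the board, snapped the cap on and held it pressed at about 15 N. I then handed in with the jar hanging upright and still from the cap, about 10 cm above the board; no verdict came back.

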